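Load the bottle carrier on the gravity roller feed and click it home

ROBOT

A 6-joint arm with a two-finger parallel gripper is mounted at the origin on a cart in front of the work surface, level with it; the furniture and walls round the work are solid. World frame = base frame: x ahead of the robot, y to its left, z up, the work surface at z = 0. Lengths are in mm, angles in rad, forces in N, time in s.
With the tool pointing down it reaches from about 350 to 975 mm from the base axis. Payload 17.4 kg.
Tool frame: the origin (TCP) lies at the centre of the arm's flange, where the gripper is bolted on; the fingertips stand 173 mm ahead of it and the grasp point (between the pads) lies 155 mm ahead of it; z points along the fingers, x is the direction in which the jaws open and shut, and the axes are right-handed (so a half turn about z gives the same grasp; the last joint's range is limited). The gripper opens to 85 mm and grips with 20 to 120 N. Pads are 22 mm wide; open, the fingers measure 114 mm over their backs; the gripper's body (76 mm by 85 mm) begins 54 mm behind the grasp point. The pads swing forward as they close: fully open they stand 13 mm farther back than shut.
Start: joints at [-1.176, 0.116, 1.442, -0, 1.584, -0.038], TCP at [283.097, -612.773, 404.703] pointing down, gripper open.
Joint ranges: [-2.83, 2.83], [-0.83, 2.19], [0.07, 2.5], [-1.14, 4.28], [0.01, 3], [-2.97, 2.97]. Speed limits (rad/s): [1.89, 1.89, 2.22, 3.14, 3.14, 3.14].

INTERFACE

Orientations are given as a rotation vector (axis times angle).
In Python, from station import get_state, grab_frame, calibration, close_job gives the robot as it stands. The module is installed in compiled form; this text tells all that it offers.
- The arm moves only by the tool play_rows, never from a script. Its argument "moves" is a list of rows, each an object of numbers: "tx", "ty", "tz": the shift along the tool's x, y, z in cm; "ax", "ay", "az": the turn, a rotation vector about the tool's x, y, z in degrees. In form: [{"tx": .., "ty": .., "tz": .., "ax": .., "ay": .., "az": ..}, ...]. A call has 1 to 20 rows; each row is the pose to reach, as a shift and turn from the pose commanded when the call began, along the tool's axes at that moment; what a row does not reach only later rows make up. A row lasts 1/8 s, in which the tool goes at most 62.5 mm and 10.7 degrees, less where a joint would pass 70% of its speed; a pose out of reach is approached as far as the arm can. A call with a gripper value outside its range is refused whole. "gripper" is the opening in per cent of the stroke, from 0 (shut) to 100 (fully open), set as the call begins (left out, the last holds). The fingers move at their own pace and stop on an object; the grip force is fixed at half the most. Time passes only in rows, so rows that repeat a pose let the fingers close. It gives the time, the measured TCP pose, the force and the opening at its end, in the units of the state.
- get_state(): the state, without advancing time (a new reading comes with each control period).
- grab_frame(name): name is "scene" or "top"; returns (picture, depth): 400x640x3 uint8, blue, green, red; 400x640 float32, mm along the optical axis (not along the pixel's ray), 0 where there is no reading.
- calibration(name): a dict with "mtx" (3x3 intrinsics, pixels), "rvec" (rotation vector, rad) and "tvec" (3), from world to camera coordinates, as OpenCV has them. Camera axes: x right, y down, z forward; pixel columns grow to the right and rows downward; lengths in mm; the calibration is good to about 2 mm. A picture is of the moment at which its call begins. calibration takes no time and is no camera call.
- close_job(): hands the job in, once; it reports no verdict.
The state is a dict: "clock": time; "joint_pos": joint angles; "qvel": joint speeds; "joint_torque": joint torques, N m; "tool_pos": TCP position; "orientation": TCP orientation; "contact_force": force on the tool from outside, world axes, zero at the start; "wrist_torque": the same for the moment, N m; "gripper_width": opening from 0.0 (shut) to 1.0 (fully open).
Only numpy, scipy, OpenCV 4.12 (cv2) and the standard library are available. Lean on these libraries where they do the work, as an engineer would, in place of code of your own. Each camera call takes 0.05 s, during which the arm holds its last target. There are 200 camera calls.

TASK

Set the loaded wooden bottle carrier on the upper end of the sloping roller feed, let go and let it roll down to the spring catch by itself. Then push it on against the stop until the catch snaps back behind its front end board, so that it stays put when the painter takes bottles out. The bottle and the jar stay standing in it, and the other ware on the bench is left where it is.

Things in the scene. Friction and masses are not known exactly. Their poses are not given: they have to be found in the camera images.
- carrier: Plywood tote, 130 mm long (x), 82 wide (y), 138 tall (z), same from both ends; about 0.7 kg with bottle and jar, which end 84 mm up. Origin: centre of its underside. End boards (12 mm thick, outer faces at x = +-65 mm, 82 mm wide up to 58 mm height, 44 mm above) stand out 9 mm beyond the low side walls (48 mm tall).
- carrier_grip (a point): Middle of the carrier's wooden handle bar, 116 mm above its underside. The bar runs along the carrier's x axis between the end boards (106 mm free), 20 mm wide (y), 24 mm tall.
- oil_bottle: Small brown bottle, 40 mm across, 74 mm tall, standing loose in one cell of the carrier. Origin: centre of its underside, z up.
- paint_jar: Small blue jar with white cap, 45 mm across, 70 mm tall, standing loose in the carrier's other cell. Origin: centre of its underside, z up.
- feed: Fixed gravity roller feed: 14 free-turning smooth steel rollers, 375 mm long, 132 mm wide. Origin: on the bench under its middle; level x axis points uphill, y across to the catch side, z up. The roller tops form a plane rising 7 degrees (0.122 rad) towards +x, 72 mm above the bench at the origin. Slippery white plastic guide strips at both sides stand 26 mm above the roller tops.
- feed_load (a point): Point on the roller plane, 105 mm up the slope from the feed's middle, on the centre line: the carrier's underside centre belongs here when set on, its x axis along the slope. The lane between the guides is 108 mm wide here (13 mm to spare at each side of the carrier) and narrows to 86 mm before the catch.
- feed_home (a point): Point on the roller plane where the carrier's underside centre lies when fully home against the stop, 210 mm down the slope from feed_load. A carrier let go at feed_load takes 1 to 2 s to roll to the catch, where it rests 30 to 45 mm short of home; its weight does not carry it past. The stop (95 mm tall in the middle) is square to the slope, rubber-faced.
- catch (a joint): Spring catch beside the lane near the stop: a steel lever, 45 mm long, slanting into the lane and pointing downhill. 0 when sprung in, up to 0.2 rad while an end board pushes it aside, nearly 0 again when snapped behind it. Passing it takes a 3 to 6 N push along the slope on the uphill end board, best 40 to 90 mm above the rollers; a hard push near its top could tip the carrier.
- catch_tip (a point): Tip of the spring catch, 19 mm above the roller plane; the front end board must end on its downhill side.
- bowl_a: Porcelain bowl, 110 mm across, 56 mm tall, beyond the upper end of the feed; bystander. Origin: centre of its underside.
- oil_big: Larger brown bottle, 66 mm across, 126 mm tall, at the front left beyond the upper end of the feed; bystander. Origin: centre of its underside.
Mind the look-alikes: they are no part of the job. What is shaped like the paint_jar but green or turquoise is not meant.

How it is judged:
By the outcome, as a careful person would: the job done as asked, in the order asked, and still so for the second after the job is handed in, with the robot touching nothing.
It also fails if it takes over 45 s, if anything falls off the work surface, if the arm or the gripper's body presses on something with over 40 N, if the wrist force passes 120 N, or if a joint passes its speed limit or range.

## Working session

There is one attempt and no reset: what is moved stays moved. The work goes in short steps, Python scripts to look and compute and a tool call to move; the robot and the scene stay as the last step left them, time stands still between calls to the robot, and variables do not carry over. Pictures are saved under pics/ and viewed, about 8 in all and at most 12, crops included, and the job is handed in when it is done.

Besides the shell and the picture viewer there is one more tool, called after "Request:" as name(argument=value, ...), one argument or row to a line, values as JSON. play_rows: Moves the arm, as the interface text tells. Its arguments: {"type":"object","properties":{"moves":{"type":"array","items":{"type":"object","properties":{"tx":{"type":"number"},"ty":{"type":"number"},"tz":{"type":"number"},"ax":{"type":"number"},"ay":{"type":"number"},"az":{"type":"number"}}}},"gripper":{"type":"number"}},"required":["moves"]}

```bash
mkdir -p pics; cat > h.py <<'E'
import numpy as np, cv2
from station import *
def cam(n):
    c=calibration(n); R=cv2.Rodrigues(np.array(c["rvec"],float))[0]; return np.array(c["mtx"],float),R,np.array(c["tvec"],float).ravel()
def cloud(n,depth):
    K,R,t=cam(n); v,u=np.mgrid[:400,:640]; z=depth
    P=np.stack([(u-K[0,2])/K[0,0]*z,(v-K[1,2])/K[1,1]*z,z],-1)
    W=(P-t)@R; W[depth==0]=np.nan; return W
def ray(n,u,v,h):
    K,R,t=cam(n); d=R.T@np.linalg.solve(K,[u,v,1.]); o=-R.T@t; return o+d*(h-o[2])/d[2]
def proj(n,p):
    K,R,t=cam(n); q=K@(R@np.asarray(p,float)+t); return q[:2]/q[2]
E
python3 - <<'E'
from h import *
for n in("scene","top"):
    im,d=grab_frame(n); cv2.imwrite(f"pics/{n}0.png",im); np.save(n+"0.npy",d)
    K,R,t=cam(n); print(n,K[0,0],-R.T@t,R[2],(d>0).mean())
s=get_state(); print(s)
E
```

```text
scene 386.7359862391868 [ 152.49475573  169.64944996 1185.70893632] [ 0.34071718 -0.30902652 -0.88792703] 0.9959453125
top 439.17292856410825 [ 434.3746372  -238.48067748 1444.33139636] [ 0.10062238  0.02124858 -0.99469776] 0.9927109375
{'clock': 0.1, 'joint_pos': array([-1.17580244e+00,  1.16458388e-01,  1.44217303e+00,  4.52618029e-06,
        1.58400059e+00, -3.78123455e-02]), 'qvel': array([-0.00122786, -0.00149831, -0.00115178,  0.00081061,  0.00061932,
        0.00052519]), 'joint_torque': array([ 2.22745541e-03, -7.33666062e+01, -6.33789825e+01,  4.09180939e-05,
        5.34396226e-03,  2.26177423e-07]), 'tool_pos': array([ 283.10105783, -612.78555866,  404.03796371]), 'orientation': array([-2.64610965e+00,  1.69232365e+00,  1.33683866e-03]), 'contact_force': array([-0.41218516,  0.56859335,  0.06540354]), 'wrist_torque': array([-0.00321673, -0.00652769,  0.01994806]), 'gripper_width': 0.9978418936546265}
```

View pics/scene0.png

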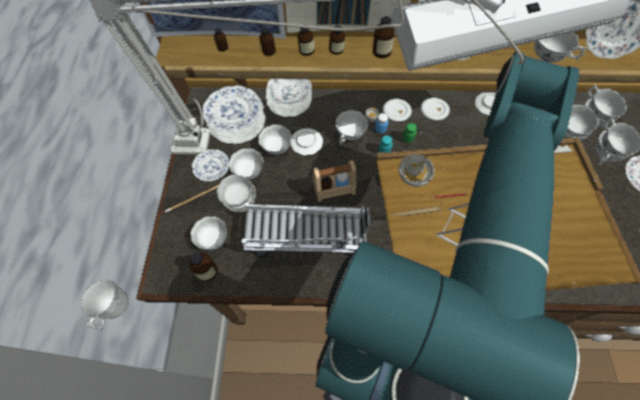

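View pics/top0.png

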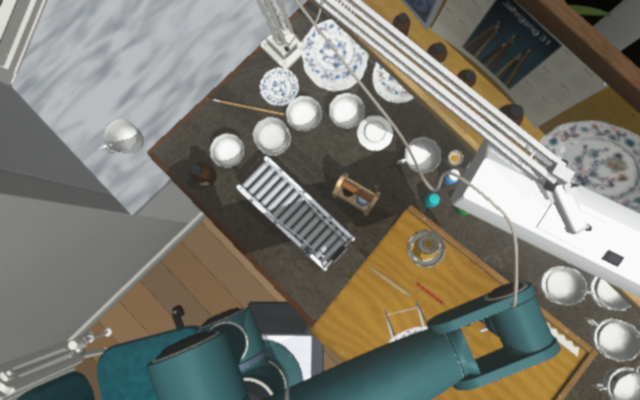

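The carrier is at about (357,193) in top and (335,180) in scene, with the feed to its left in top. The look-alike jars (turquoise at (432,200), green at (462,210)) stand outside the carrier. Next I'll take enlarged crops and measure.

```bash
python3 - <<'E'
from h import *
a=cv2.imread("pics/top0.png")[140:280,225:400]; b=cv2.imread("pics/scene0.png")[150:260,190:390]
A=cv2.resize(a,(500,400),interpolation=cv2.INTER_CUBIC)
A=cv2.resize(a,None,fx=4,fy=4,interpolation=cv2.INTER_CUBIC);cv2.imwrite("pics/ctop.png",A)
cv2.imwrite("pics/cscene.png",cv2.resize(b,None,fx=4,fy=4,interpolation=cv2.INTER_CUBIC))
W=cloud("top",np.load("top0.npy"))
print("bench z",np.nanmedian(W[150:160,220:230,2]))
# handle & ends
roi=W[150:230,315:400]; 
for lo,hi in((100,125),(125,145),(40,65)):
    m=(roi[...,2]>lo)&(roi[...,2]<hi); p=roi[m]; print(lo,hi,m.sum(),p.mean(0) if len(p) else '', p.min(0),p.max(0))
    q=p[:,:2]; c,s,(w,h)=None,None,(0,0)
    print(cv2.minAreaRect(q.astype(np.float32)))
W2=cloud("scene",np.load("scene0.npy")); roi=W2[150:205,300:372]
for lo,hi in((105,122),(125,145)):
    p=roi[(roi[...,2]>lo)&(roi[...,2]<hi)]; print("sc",lo,len(p),p.mean(0),cv2.minAreaRect(p[:,:2].astype(np.float32)))
E
```

```text
bench z 8.233010794130228
100 125 120 [ 597.28579496 -299.88976002  118.30818758] [ 549.14986838 -368.58776323  100.27961746] [ 655.24390775 -233.33288602  124.98935061]
((603.48095703125, -299.8583984375), (129.27073669433594, 55.95779800415039), 59.60906982421875)
125 145 266 [ 603.99320234 -298.8481329   130.65586992] [ 558.70875473 -363.06804533  125.09740295] [ 649.35786594 -236.36935191  140.89399214]
((603.5718994140625, -299.8353271484375), (129.59449768066406, 40.08867263793945), 60.77927017211914)
40 65 539 [ 556.7395323 -269.8434273   54.8440566] [ 488.19148527 -438.53675227   40.03832855] [ 709.98043693 -170.24481249   64.87075641]
((599.067138671875, -304.587646484375), (219.76620483398438, 269.5613708496094), 0.44610968232154846)
sc 105 124 [ 594.47369625 -291.12316753  115.2007218 ] ((599.26953125, -293.3670959472656), (127.01648712158203, 48.529571533203125), 62.297245025634766)
sc 125 193 [ 601.54012933 -294.31050394  129.87247987] ((600.3406982421875, -295.9498291015625), (129.62661743164062, 37.27767562866211), 58.99506759643555)
```

View pics/ctop.png

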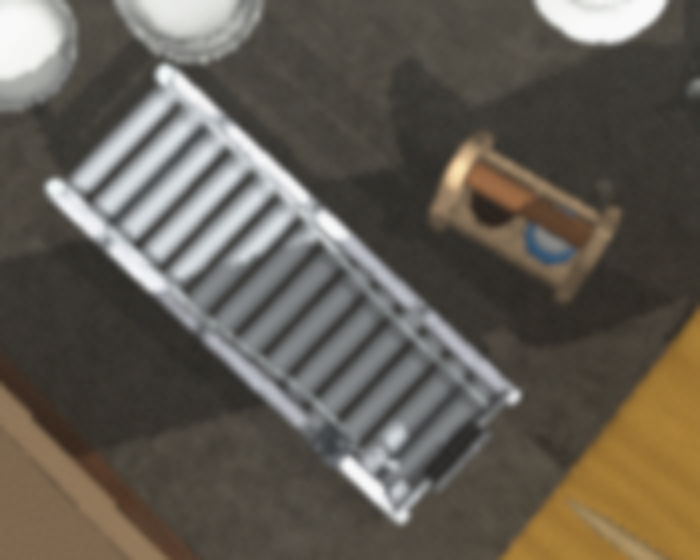

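View pics/cscene.png

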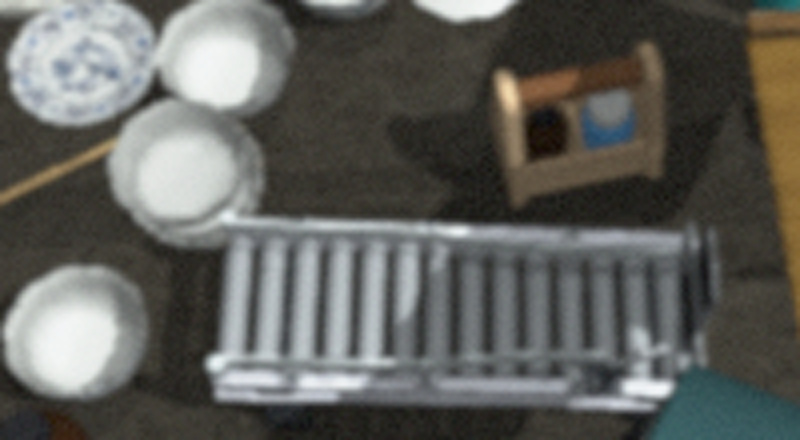

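```bash
python3 - <<'E'
from h import *
for n,poly,b in(("top",[(264,165),(246,186),(322,258),(338,240)],[(330,150),(300,150),(360,240)]),("scene",[(249,211),(247,239),(353,240),(355,213)],[(230,290),(300,160),(380,210)])):
    D=np.load(n+"0.npy"); W=cloud(n,D)
    for u,v in b: print(n,"bench",np.round(np.nanmedian(W[v-3:v+4,u-3:u+4].reshape(-1,3),0)))
    m=np.zeros((400,640),np.uint8); cv2.fillPoly(m,[np.array(poly)],1)
    P=W[m>0]; P=P[P[:,2]>30]
    # upper envelope plane fit
    k=np.ones(len(P),bool)
    for i in range(12):
        A=np.c_[P[:,:2]-[500,-350],np.ones(len(P))]; c=np.linalg.lstsq(A[k],P[k,2],rcond=None)[0]; r=P[:,2]-A@c; k=(abs(r)<5)
    print(n,"slope",np.linalg.norm(c[:2]),"updir deg",np.degrees(np.arctan2(c[1],c[0])),"z@",c[2],k.mean(),P.mean(0))
# rail corners by ray and depth
T=cloud("top",np.load("top0.npy"))
for nm,u,v,h in(("A",266.3,158.3,121),("B",238.8,186.8,121),("C",353.8,239.3,75),("D",325.5,269.3,75)): print(nm,ray("top",u,v,h).round(1),[np.round(np.nanmax(T[int(v)-2:int(v)+3,int(u)-2:int(u)+3,2]))])
s=190-0.0
for nm,u,v,h in(("A",190+228/4,150+218/4,121),("B",190+210/4,150+362/4,121),("C",190+690/4,150+235/4,75)): print("sc",nm,ray("scene",u,v,h).round(1))
# carrier top corners by ray, 138 high: end boards
for nm,u,v in(("e1",225+487/4,140+140/4),("e1b",225+437/4,140+213/4),("e2",225+612/4,140+213/4),("e2b",225+565/4,140+297/4)): print(nm,ray("top",u,v,138).round(1),ray("top",u,v,58).round(1))
E
```

```text
top bench [ 755. -215.    0.]
top bench [ 755. -115.    0.]
top bench [ 456. -316.   -0.]
top slope 0.12420344622020642 updir deg 47.81619941919366 z@ 45.28003669535513 0.8015158692562766 [542.42834869 -97.62242268  72.21953451]
scene bench [566. 182.   0.]
scene bench [ 768. -291.   -1.]
scene bench [ 432. -352.   -1.]
scene slope 0.1240992954062826 updir deg 50.56117297078115 z@ 43.659132616926094 0.7849103793247186 [ 548.45960291 -102.98016162   72.09902806]
A [701.5 -22.  121. ] [np.float64(124.0)]
B [612.8  60.2 121. ] [np.float64(125.0)]
C [ 456.7 -292.7   75. ] [np.float64(90.0)]
D [ 363.7 -205.6   75. ] [np.float64(87.0)]
sc A [698.5 -18.1 121. ]
sc B [615.2  65.1 121. ]
sc C [ 455.  -281.8   75. ]
e1 [ 648.2 -268.5  138. ] [ 661.3 -270.4   58. ]
e1b [ 592.7 -231.3  138. ] [ 602.4 -230.9   58. ]
e2 [ 593.5 -362.1  138. ] [ 603.2 -369.7   58. ]
e2b [ 530.3 -327.   138. ] [ 536.2 -332.4   58. ]
```

```bash
python3 - <<'E'
from h import *
for n in("top","scene"):
    W=cloud(n,np.load(n+"0.npy")).reshape(-1,3); th=np.radians(48)
    for it in range(3):
        e=np.array([np.cos(th),np.sin(th)]); f=np.array([-e[1],e[0]]); o=np.array([535,-110.])
        X=(W[:,:2]-o)@e; Y=(W[:,:2]-o)@f; 
        k=(abs(X)<170)&(abs(Y)<45)&(W[:,2]>40)
        for i in range(8):
            c=np.median((W[k,2]-X[k]*np.tan(.1222))); r=W[:,2]-X*np.tan(.1222)-c; k=(abs(X)<170)&(abs(Y)<45)&(abs(r)<5)
        rail=(r>16)&(r<34)&(abs(X)<190)&(abs(Y)<85)
        L=rail&(Y>45); Rr=rail&(Y<-45)
        # outermost edges per X bin
        out=[]
        for s,m in((1,L),(-1,Rr)):
            xs=[];ys=[]
            for x0 in range(-160,171,20):
                q=m&(abs(X-x0)<10)
                if q.sum()>4: xs.append(x0); ys.append(s*np.percentile(s*Y[q],90))
            p=np.polyfit(xs,ys,1); out.append(p)
        th+=np.mean([p[0] for p in out])*.9
    print(n,np.degrees(th),"c",c,[np.round(p,3) for p in out])
    al=(abs(Y)<75)&(r>-3)&(r<32)&(W[:,2]>25)&(abs(X)<230)
    print("x extent",np.percentile(X[al],[0.3,99.7]))
    mid=np.mean([p[1] for p in out]); 
    # origin: z=72
    print("z72 at X=",(72-c)/np.tan(.1222),"lat mid",mid)
    xm=np.percentile(X[al],[0.3,99.7]).mean(); print("origin by extent",o+xm*e+mid*f)
    st=(r>50)&(r<110)&(X<-150)&(X>-230)&(abs(Y)<50); print("stop",st.sum(),X[st].min() if st.any() else'',np.percentile(X[st],[5,50,95]),np.median(Y[st]),r[st].max())
    ca=(r>10)&(r<60)&(X<-60)&(X>-175)&(abs(Y)<38); print("catch",ca.sum(),X[ca].mean(),Y[ca].mean(),np.percentile(Y[ca],[5,95]))
E
```

```text
top 44.86698657038662 c 70.37775704019069 [array([-1.0000e-02,  5.7462e+01]), array([-4.0000e-03, -5.6626e+01])]
x extent [-178.16947924  185.68734336]
z72 at X= 13.209165396308375 lat mid 0.41777551176047467
origin by extent [ 537.35033021 -107.03688432]
stop 77 -189.72445270083233 [-189.64823587 -183.49695574 -179.37746781] -8.96074668199824 104.74945759263849
catch 65 -145.15194423649137 15.934138376308637 [-31.9697306   37.85382677]
scene 46.05244309703921 c 69.41711074155447 [array([2.2000e-02, 5.6782e+01]), array([-2.6000e-02, -5.1955e+01])]
x extent [-175.93956576  184.81177747]
z72 at X= 21.031258732764496 lat mid 2.413803547466358
origin by extent [ 536.33226458 -105.12859837]
stop 102 -188.85378823455227 [-187.44837957 -181.86325481 -177.67022954] -0.12741725859859582 100.9372409845947
catch 48 -168.53030021036432 3.75544267992769 [-28.5313781   35.51565063]
```

```bash
cat >> h.py <<'E'
YAW=np.radians(46.7); O=np.array([536.5,-107.5,72.])
def setf(y,o):
    global YAW,O; YAW=np.radians(y); O=np.array([*o,72.])
def F(s,y,n):
    a=np.radians(7); e=np.array([np.cos(YAW)*np.cos(a),np.sin(YAW)*np.cos(a),np.sin(a)]); f=np.array([-np.sin(YAW),np.cos(YAW),0]); k=np.cross(e,f)
    return O+s*e+y*f+n*k
E
python3 - <<'E'
from h import *
o=[]
for n,(x,y,w,h),sc in(("top",(225,140,135,140),4),("scene",(235,190,140,80),4)):
    im=cv2.imread(f"pics/{n}0.png")[y:y+h,x:x+w]; im=cv2.resize(im,None,fx=sc,fy=sc,interpolation=cv2.INTER_CUBIC)
    if n=="scene": im=cv2.copyMakeBorder(im,0,560-im.shape[0],0,0,cv2.BORDER_CONSTANT)
    def L(a,b,c):
        q=[tuple(int(round(v)) for v in (proj(n,F(*p))-[x,y]+.5)*sc) for p in(a,b)]; cv2.line(im,q[0],q[1],c,1)
    for s in(-1,1): L((-187,66*s,26),(187,66*s,26),(0,0,255)); L((187*s,-66,26),(187*s,66,26),(0,0,255))
    L((-187,0,0),(187,0,0),(0,255,0)); L((-170,-30,95),(-170,30,95),(255,0,255))
    o.append(im[:560,:380 if n=="scene" else 540])
im=cv2.hconcat([cv2.resize(o[0],(432,448)),cv2.resize(o[1],None,fx=.96,fy=.8)]) ; im=im[:,:800]
cv2.imwrite("pics/ov.png",im)
E
```

```text
(no output)
```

View pics/ov.png

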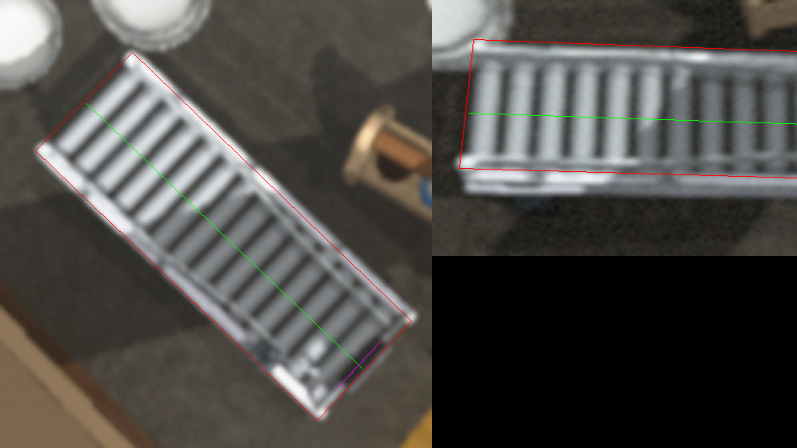

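The overlay matches the rails, stop and centre line to within about 2 mm. The carrier's long axis is at about 60° and the feed's uphill direction is 46.7°. Next I'll compute the moves and check for overhead obstacles.

```bash
cat >> h.py <<'E'
from scipy.spatial.transform import Rotation as Ro
def tool(yaw_long,tilt=0):
    # yaw_long: carrier x axis yaw deg; tool x = carrier -y ; tool z = -carrier z
    Rc=Ro.from_euler("z",yaw_long,degrees=True)*Ro.from_euler("y",-tilt,degrees=True)
    ex,ey,ez=Rc.as_matrix().T
    return Ro.from_matrix(np.c_[-ey,-ex,-ez]),ez
def rel(p0,r0,p1,r1):
    return np.round(r0.inv().apply(np.asarray(p1)-p0)/10,2),np.round((r0.inv()*r1).as_rotvec(degrees=True),1)
E
python3 - <<'E'
from h import *
s=get_state(); p0=s["tool_pos"]; r0=Ro.from_rotvec(s["orientation"])
g,_=tool(60); print(rel(p0,r0,[602,-298,404],g)); print(rel([602,-298,404],g,[602,-298,271],g))
for n in("top","scene"):
    W=cloud(n,np.load(n+"0.npy")); m=(W[...,2]>200)&(W[...,0]>400)&(W[...,0]<850)&(W[...,1]>-450)&(W[...,1]<150)
    print(n,m.sum(),[ (W[m][:,i].min().round(),W[m][:,i].max().round()) for i in range(3)] if m.any() else '')
f,ez=tool(46.7,7)
pl=F(105,0,0); print("load",pl,"tcp load",pl+271*ez,"tcp above",pl+331*ez, rel([602,-298,271],g,pl+271*ez,f))
E
```

```text
(array([-1.520e+01, -4.215e+01,  2.000e-02]), array([ -0. ,   0.1, -35.2]))
(array([ 0. ,  0. , 13.3]), array([0., 0., 0.]))
top 3062 [(np.float64(539.0), np.float64(850.0)), (np.float64(-450.0), np.float64(-217.0)), (np.float64(582.0), np.float64(720.0))]
scene 729 [(np.float64(537.0), np.float64(850.0)), (np.float64(-423.0), np.float64(-217.0)), (np.float64(580.0), np.float64(683.0))]
load [607.97416853 -31.65345476  84.79628106] tcp load [585.32392556 -55.68930874 353.77628815] tcp above [580.30911161 -61.01090003 413.32905725] (array([-13.56, -20.15,  -8.28]), array([ 7. ,  0.8, 13.3]))
```

```bash
python3 - <<'E'
from h import *
W=cloud("top",np.load("top0.npy")).reshape(-1,3); W=W[~np.isnan(W[:,0])]
m=(W[:,2]>250)&(W[:,0]>350)&(W[:,1]>-600)&(W[:,0]<1000)&(W[:,1]<200)
P=W[m]
for x in range(350,1000,50):
    for y in range(-600,200,50):
        q=P[(P[:,0]>=x)&(P[:,0]<x+50)&(P[:,1]>=y)&(P[:,1]<y+50)]
        if len(q)>3: print((x,y,len(q),int(q[:,2].min()),int(q[:,2].max())),end=" ")
    print()
E
```

```text
(350, -600, 221, 500, 631) 
(400, -600, 91, 629, 657) 
(450, -600, 270, 493, 667) (450, -550, 111, 495, 710) 
(500, -600, 599, 508, 563) (500, -550, 594, 493, 716) (500, -500, 275, 461, 723) (500, -450, 67, 635, 720) 
(550, -600, 754, 551, 633) (550, -550, 653, 471, 570) (550, -500, 31, 469, 523) (550, -450, 119, 634, 716) (550, -400, 65, 612, 638) 
(600, -600, 868, 551, 635) (600, -550, 540, 488, 635) (600, -400, 81, 591, 615) 
(650, -600, 368, 515, 634) (650, -550, 608, 507, 635) (650, -500, 238, 588, 634) (650, -400, 43, 585, 594) (650, -350, 46, 584, 591) 
(700, -600, 77, 250, 261) (700, -550, 260, 588, 634) (700, -500, 579, 586, 634) (700, -450, 320, 587, 633) (700, -350, 77, 583, 591) (700, -300, 9, 584, 589) 
(750, -600, 167, 250, 261) (750, -550, 74, 250, 262) (750, -500, 165, 589, 633) (750, -450, 563, 586, 634) (750, -400, 391, 585, 633) (750, -300, 90, 583, 590) 
(800, -600, 17, 250, 253) (800, -550, 165, 250, 261) (800, -500, 72, 250, 260) (800, -450, 83, 588, 632) (800, -400, 529, 585, 632) (800, -350, 465, 585, 632) (800, -300, 42, 581, 630) (800, -250, 72, 583, 589) 
(850, -600, 232, 250, 345) (850, -550, 17, 250, 256) (850, -500, 124, 250, 262) (850, -450, 75, 250, 262) (850, -400, 21, 592, 631) (850, -350, 458, 585, 633) (850, -300, 515, 585, 631) (850, -250, 131, 580, 630) (850, -200, 36, 581, 588) 
(900, -600, 99, 250, 383) (900, -550, 145, 250, 348) (900, -500, 73, 250, 348) (900, -450, 87, 250, 261) (900, -400, 68, 250, 259) (900, -300, 273, 583, 632) (900, -250, 274, 582, 631) (900, -200, 87, 580, 595) 
(950, -600, 1760, 250, 557) (950, -550, 147, 250, 408) (950, -500, 90, 250, 349) (950, -450, 18, 250, 255) (950, -400, 49, 250, 262) (950, -350, 41, 250, 261)
```

Lamp parts hang at z≈460–720 around (500..850, −550..−230). I'll swing in on a shorter radius, come in low from the base side, and rise only once I'm nearer the feed.

```bash
python3 - <<'E'
from h import *
s=get_state(); p0=s["tool_pos"]; r0=Ro.from_rotvec(s["orientation"]); g,_=tool(60)
for p in([290,-500,385],[340,-430,370],[370,-370,360],[480,-325,345],[602,-298,345],[602,-298,272]): print(p,rel(p0,r0,p,g))
E
```

```text
[290, -500, 385] (array([-9.95, -5.36,  1.91]), array([ -0. ,   0.1, -35.2]))
[340, -430, 370] (array([-14.2 , -12.83,   3.42]), array([ -0. ,   0.1, -35.2]))
[370, -370, 360] (array([-18.39, -18.07,   4.42]), array([ -0. ,   0.1, -35.2]))
[480, -325, 345] (array([-17.86, -29.94,   5.92]), array([ -0. ,   0.1, -35.2]))
[602, -298, 345] (array([-15.19, -42.15,   5.92]), array([ -0. ,   0.1, -35.2]))
[602, -298, 272] (array([-15.19, -42.15,  13.22]), array([ -0. ,   0.1, -35.2]))
```

Request:
play_rows(
  gripper=100,
  moves=[
    {"tx": -5,"ty": -2.7,"tz": 1,"az": -5},
    {"tx": -9.9,"ty": -5.4,"tz": 1.9,"az": -10},
    {"tx": -12,"ty": -9,"tz": 2.6,"az": -16},
    {"tx": -14.2,"ty": -12.8,"tz": 3.4,"az": -22},
    {"tx": -18.4,"ty": -18,"tz": 4.4,"az": -30},
    {"tx": -18.2,"ty": -24,"tz": 5.2,"az": -35.2},
    {"tx": -17.9,"ty": -29.9,"tz": 5.9,"az": -35.2},
    {"tx": -16.6,"ty": -36,"tz": 5.9,"az": -35.2},
    {"tx": -15.2,"ty": -40,"tz": 5.9,"az": -35.2},
    {"tx": -15.2,"ty": -42.15,"tz": 5.9,"az": -35.2},
    {"tx": -15.2,"ty": -42.15,"tz": 5.9,"az": -35.2},
    {"tx": -15.2,"ty": -42.15,"tz": 5.9,"az": -35.2},
  ],
)

```text
$.moves[0]: bad value
```

Request:
play_rows(
  gripper=100,
  moves=[
    {"tx": -5,"ty": -2.7,"tz": 1,"ax": 0,"ay": 0,"az": -5},
    {"tx": -9.9,"ty": -5.4,"tz": 1.9,"ax": 0,"ay": 0,"az": -10},
    {"tx": -12,"ty": -9,"tz": 2.6,"ax": 0,"ay": 0,"az": -16},
    {"tx": -14.2,"ty": -12.8,"tz": 3.4,"ax": 0,"ay": 0,"az": -22},
    {"tx": -18.4,"ty": -18,"tz": 4.4,"ax": 0,"ay": 0,"az": -30},
    {"tx": -18.2,"ty": -24,"tz": 5.2,"ax": 0,"ay": 0,"az": -35.2},
    {"tx": -17.9,"ty": -29.9,"tz": 5.9,"ax": 0,"ay": 0,"az": -35.2},
    {"tx": -16.6,"ty": -36,"tz": 5.9,"ax": 0,"ay": 0,"az": -35.2},
    {"tx": -15.2,"ty": -40,"tz": 5.9,"ax": 0,"ay": 0,"az": -35.2},
    {"tx": -15.2,"ty": -42.15,"tz": 5.9,"ax": 0,"ay": 0,"az": -35.2},
    {"tx": -15.2,"ty": -42.15,"tz": 5.9,"ax": 0,"ay": 0,"az": -35.2},
    {"tx": -15.2,"ty": -42.15,"tz": 5.9,"ax": 0,"ay": 0,"az": -35.2},
  ],
)

```text
clock: 1.6
tool_pos: [601.2, -298.3, 345.7]
orientation: [3.034, -0.814, -0.0]
contact_force: [0.7, 0.4, 0.9]
gripper_width: 0.999
```

Request:
play_rows(
  gripper=100,
  moves=[
    {"tx": 0,"ty": 0,"tz": 4,"ax": 0,"ay": 0,"az": 0},
    {"tx": 0,"ty": 0,"tz": 6.5,"ax": 0,"ay": 0,"az": 0},
    {"tx": 0,"ty": 0,"tz": 7.4,"ax": 0,"ay": 0,"az": 0},
    {"tx": 0,"ty": 0,"tz": 7.4,"ax": 0,"ay": 0,"az": 0},
    {"tx": 0,"ty": 0,"tz": 7.4,"ax": 0,"ay": 0,"az": 0},
  ],
)

```text
clock: 2.22
tool_pos: [602.0, -298.3, 273.3]
orientation: [3.034, -0.813, 0.003]
contact_force: [0.3, 1.1, -0.5]
gripper_width: 0.999
```

```bash
python3 - <<'E'
from h import *
im,d=grab_frame("scene"); a=cv2.resize(im[120:230,270:400],None,fx=5,fy=5,interpolation=cv2.INTER_CUBIC); cv2.imwrite("pics/g1.png",a)
E
```

```text
(no output)
```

View pics/g1.png

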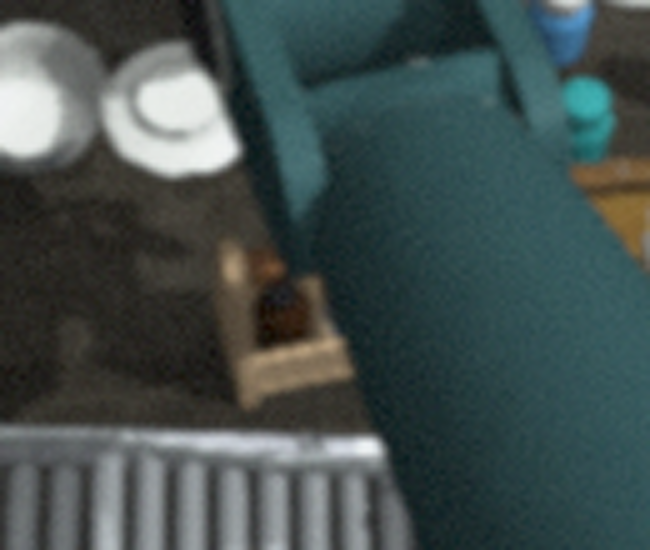

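The scene view shows the carrier in place (handle at about (265,265) in the crop) with the bottle standing; the arm hides the rest. Next I'll close the fingers.

Request:
play_rows(
  gripper=0,
  moves=[
    {"tx": 0,"ty": 0,"tz": 0,"ax": 0,"ay": 0,"az": 0},
    {"tx": 0,"ty": 0,"tz": 0,"ax": 0,"ay": 0,"az": 0},
    {"tx": 0,"ty": 0,"tz": 0,"ax": 0,"ay": 0,"az": 0},
    {"tx": 0,"ty": 0,"tz": 0,"ax": 0,"ay": 0,"az": 0},
    {"tx": 0,"ty": 0,"tz": 0,"ax": 0,"ay": 0,"az": 0},
    {"tx": 0,"ty": 0,"tz": 0,"ax": 0,"ay": 0,"az": 0},
  ],
)

```text
clock: 3.02
tool_pos: [602.1, -298.0, 271.8]
orientation: [3.035, -0.813, 0.001]
contact_force: [2.8, -0.9, 0.6]
gripper_width: 0.226
```

```bash
python3 - <<'E'
from h import *
p0=np.array([602,-298,272.]); g,_=tool(60); f,ez=tool(46.7,7); f0,_=tool(46.7,0)
D=F(105,0,60)+271*ez
for p in([602,-298,300],[600,-290,335],[572,-235,385],[565,-160,425]): print(p,rel(p0,g,p,f0))
print(D,rel(p0,g,D,f)); T=F(105,0,0)+271*ez; print(T,rel(D,f,T,f))
E
```

```text
[602, -298, 300] (array([ 0. ,  0. , -2.8]), array([ 0. ,  0. , 13.3]))
[600, -290, 335] (array([-0.57, -0.59, -6.3 ]), array([ 0. ,  0. , 13.3]))
[572, -235, 385] (array([ -5.75,  -3.96, -11.3 ]), array([ 0. ,  0. , 13.3]))
[565, -160, 425] (array([-10.1, -10.1, -15.3]), array([ 0. ,  0. , 13.3]))
[580.30911161 -61.01090003 413.32905725] (array([-13.73, -19.44, -14.13]), array([ 7. ,  0.8, 13.3]))
[585.32392556 -55.68930874 353.77628815] (array([-0.,  0.,  6.]), array([0., 0., 0.]))
```

Request:
play_rows(
  gripper=0,
  moves=[
    {"tx": 0,"ty": 0,"tz": -1,"ax": 0,"ay": 0,"az": 0},
    {"tx": 0,"ty": 0,"tz": -3,"ax": 0,"ay": 0,"az": 0},
    {"tx": -0.2,"ty": -0.2,"tz": -5,"ax": 0,"ay": 0,"az": 0},
    {"tx": -1,"ty": -0.8,"tz": -7,"ax": 0,"ay": 0,"az": 1},
    {"tx": -2.5,"ty": -1.8,"tz": -8.8,"ax": 0,"ay": 0,"az": 3},
    {"tx": -4.2,"ty": -3,"tz": -10.3,"ax": 0,"ay": 0,"az": 5},
    {"tx": -5.9,"ty": -4.4,"tz": -11.8,"ax": 0,"ay": 0,"az": 7},
    {"tx": -7.5,"ty": -6.2,"tz": -13.3,"ax": 0,"ay": 0,"az": 9},
    {"tx": -9,"ty": -8.2,"tz": -14.7,"ax": 0,"ay": 0,"az": 11},
    {"tx": -10.2,"ty": -10.4,"tz": -15.3,"ax": 0,"ay": 0,"az": 13.3},
    {"tx": -11.2,"ty": -12.6,"tz": -15.3,"ax": 1,"ay": 0.1,"az": 13.3},
    {"tx": -12.1,"ty": -14.8,"tz": -15.1,"ax": 2.5,"ay": 0.3,"az": 13.3},
    {"tx": -12.9,"ty": -16.8,"tz": -14.8,"ax": 4.5,"ay": 0.5,"az": 13.3},
    {"tx": -13.5,"ty": -18.6,"tz": -14.4,"ax": 6,"ay": 0.7,"az": 13.3},
    {"tx": -13.7,"ty": -19.4,"tz": -14.1,"ax": 7,"ay": 0.8,"az": 13.3},
    {"tx": -13.7,"ty": -19.4,"tz": -14.1,"ax": 7,"ay": 0.8,"az": 13.3},
    {"tx": -13.7,"ty": -19.4,"tz": -14.1,"ax": 7,"ay": 0.8,"az": 13.3},
  ],
)

```text
clock: 5.15
tool_pos: [580.4, -61.9, 412.7]
orientation: [-2.813, 1.118, -0.068]
contact_force: [0.1, -0.4, -5.9]
gripper_width: 0.228
```

```bash
python3 - <<'E'
from h import *
ims=[]
for n,(x,y,w,h) in(("scene",(215,140,200,120)),("top",(210,120,200,150))):
    im,d=grab_frame(n); np.save(n+"1.npy",d); cv2.imwrite(f"pics/{n}1.png",im); ims.append(cv2.resize(im[y:y+h,x:x+w],None,fx=2,fy=2,interpolation=cv2.INTER_CUBIC))
ims[0]=cv2.copyMakeBorder(ims[0],0,60,0,0,cv2.BORDER_CONSTANT)
cv2.imwrite("pics/h1.png",cv2.hconcat(ims))
s=get_state(); print(s["tool_pos"],s["contact_force"],s["gripper_width"],rel(s["tool_pos"],Ro.from_rotvec(s["orientation"]),F(105,0,0)+271*tool(46.7,7)[1],tool(46.7,7)[0]))
W=cloud("top",np.load("top1.npy")).reshape(-1,3)
E
```

```text
[580.34995453 -62.0144201  412.78414044] [ 0.16467883 -0.42376463 -5.82769161] 0.2243232012961462 (array([-0.07, -0.07,  5.95]), array([-0. ,  0. , -0.1]))
```

View pics/h1.png

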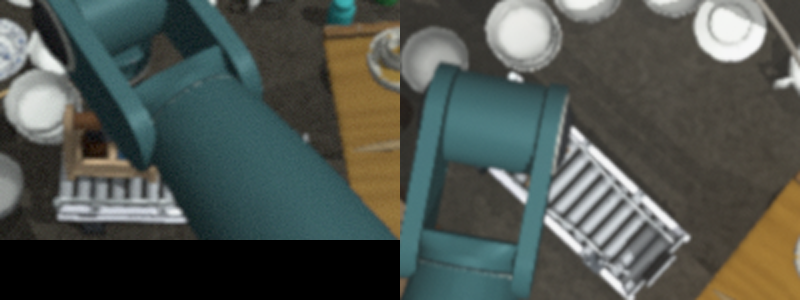

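The carrier hangs over the upper end of the feed with the bottle upright, seen at (95,140) in the crop. I'll quickly check its pose in feed coordinates from depth.

```bash
python3 - <<'E'
from h import *
im=cv2.imread("pics/scene1.png"); W=cloud("scene",np.load("scene1.npy"))
B=np.c_[F(1,0,0)-F(0,0,0),F(0,1,0)-F(0,0,0),F(0,0,1)-F(0,0,0)]
L=(W-F(0,0,0))@B
hsv=cv2.cvtColor(im,cv2.COLOR_BGR2HSV); wood=(hsv[...,0]>5)&(hsv[...,0]<25)&(hsv[...,1]>60)
m=wood&(abs(L[...,0]-105)<90)&(abs(L[...,1])<70)&(L[...,2]>45)&(L[...,2]<215)
q=L[m]; print(m.sum(),np.percentile(q,[2,50,98],0).round(1))
e=q[(q[:,2]>180)&(q[:,0]>155)]; print("top of upper end",len(e),np.percentile(e,[5,50,95],0).round(1) if len(e) else'')
b=q[(q[:,2]>160)&(q[:,2]<195)&(q[:,0]<150)]; print("bar",len(b),np.percentile(b,[5,50,95],0).round(1))
w=q[(q[:,2]<125)&(q[:,1]>25)]; print("side",len(w),np.percentile(w,[5,50,95],0).round(1))
E
```

```text
746 [[ 48.4 -18.1  63.8]
 [136.4  20.1 105.8]
 [164.6  40.8 194.7]]
top of upper end 53 [[156.4 -10.8 182. ]
 [160.3   7.8 191.3]
 [165.7  20.8 196.6]]
bar 87 [[122.6  -6.5 171.9]
 [137.5   7.7 184.4]
 [148.4  11.  187.9]]
side 305 [[ 48.5  27.6  64.4]
 [114.2  31.8  90.5]
 [160.7  40.8 112. ]]
```

Request:
play_rows(
  gripper=0,
  moves=[
    {"tx": 0,"ty": 0,"tz": 1.5,"ax": 0,"ay": 0,"az": 0},
    {"tx": 0,"ty": 0,"tz": 3.5,"ax": 0,"ay": 0,"az": 0},
    {"tx": 0,"ty": 0,"tz": 4.8,"ax": 0,"ay": 0,"az": 0},
    {"tx": 0,"ty": 0,"tz": 5.4,"ax": 0,"ay": 0,"az": 0},
    {"tx": 0,"ty": 0,"tz": 5.6,"ax": 0,"ay": 0,"az": 0},
    {"tx": 0,"ty": 0,"tz": 5.6,"ax": 0,"ay": 0,"az": 0},
    {"tx": 0,"ty": 0,"tz": 5.6,"ax": 0,"ay": 0,"az": 0},
  ],
)

```text
clock: 6.12
tool_pos: [585.1, -56.5, 357.7]
orientation: [-2.813, 1.117, -0.069]
contact_force: [-0.7, -0.2, -4.7]
gripper_width: 0.222
```

Request:
play_rows(
  gripper=0,
  moves=[
    {"tx": 0,"ty": 0,"tz": 0.2,"ax": 0,"ay": 0,"az": 0},
    {"tx": 0,"ty": 0,"tz": 0.3,"ax": 0,"ay": 0,"az": 0},
    {"tx": 0,"ty": 0,"tz": 0.3,"ax": 0,"ay": 0,"az": 0},
  ],
)

```text
clock: 6.5
tool_pos: [585.4, -56.2, 354.9]
orientation: [-2.813, 1.117, -0.07]
contact_force: [-0.8, -0.8, 2.3]
gripper_width: 0.225
```

Contact force went from −5 N to +2 N, so the carrier is resting on the rollers. I'll release it.

Request:
play_rows(
  gripper=100,
  moves=[
    {"tx": 0,"ty": 0,"tz": 0,"ax": 0,"ay": 0,"az": 0},
    {"tx": 0,"ty": 0,"tz": 0,"ax": 0,"ay": 0,"az": 0},
    {"tx": 0,"ty": 0,"tz": 0,"ax": 0,"ay": 0,"az": 0},
    {"tx": 0,"ty": 0,"tz": 0,"ax": 0,"ay": 0,"az": 0},
    {"tx": 0,"ty": 0,"tz": -1.5,"ax": 0,"ay": 0,"az": 0},
    {"tx": 0,"ty": 0,"tz": -4,"ax": 0,"ay": 0,"az": 0},
    {"tx": 0,"ty": 0,"tz": -7,"ax": 0,"ay": 0,"az": 0},
    {"tx": 0,"ty": 0,"tz": -9,"ax": 0,"ay": 0,"az": 0},
    {"tx": 0,"ty": 0,"tz": -10,"ax": 0,"ay": 0,"az": 0},
    {"tx": 0,"ty": 0,"tz": -10,"ax": 0,"ay": 0,"az": 0},
    {"tx": 0,"ty": 0,"tz": -10,"ax": 0,"ay": 0,"az": 0},
    {"tx": 0,"ty": 0,"tz": -10,"ax": 0,"ay": 0,"az": 0},
    {"tx": 0,"ty": 0,"tz": -10,"ax": 0,"ay": 0,"az": 0},
    {"tx": 0,"ty": 0,"tz": -10,"ax": 0,"ay": 0,"az": 0},
    {"tx": 0,"ty": 0,"tz": -10,"ax": 0,"ay": 0,"az": 0},
  ],
)

```text
clock: 8.38
tool_pos: [576.9, -65.1, 453.3]
orientation: [-2.813, 1.117, -0.068]
contact_force: [0.2, -0.3, 0.3]
gripper_width: 1.002
```

```bash
cat > look.py <<'E'
from h import *
import sys
t=sys.argv[1]; ims=[]
B=np.c_[F(1,0,0)-F(0,0,0),F(0,1,0)-F(0,0,0),F(0,0,1)-F(0,0,0)]
for n,(x,y,w,h) in(("scene",(230,150,170,120)),("top",(225,140,170,140))):
    im,d=grab_frame(n); cv2.imwrite(f"pics/{n}{t}.png",im)
    L=(cloud(n,d)-F(0,0,0))@B; np.save(f"L{n}{t}.npy",L)
    hsv=cv2.cvtColor(im,cv2.COLOR_BGR2HSV); wood=(hsv[...,0]>5)&(hsv[...,0]<25)&(hsv[...,1]>60)
    m=wood&(L[...,0]>-185)&(L[...,0]<190)&(abs(L[...,1])<60)&(L[...,2]>8)&(L[...,2]<150); q=L[m]
    print(n,len(q),np.percentile(q,[2,50,98],0).round(1).tolist())
    e=q[q[:,2]>128]; print(" tops",len(e),np.percentile(e,[1,50,99],0).round(1).tolist() if len(e) else '')
    ims.append(cv2.resize(im[y:y+h,x:x+w],(400,int(400*h/w)),interpolation=cv2.INTER_CUBIC))
H=max(i.shape[0] for i in ims)
cv2.imwrite(f"pics/l{t}.png",cv2.hconcat([cv2.copyMakeBorder(i,0,H-i.shape[0],0,0,cv2.BORDER_CONSTANT) for i in ims]))
print(get_state()["clock"])
E
python3 look.py 2
```

```text
Traceback (most recent call last):
  File "look.py", line 10, in <module>
    print(n,len(q),np.percentile(q,[2,50,98],0).round(1).tolist())
                   ~~~~~~~~~~~~~^^^^^^^^^^^^^^^
IndexError: index -1 is out of bounds for axis 0 with size 0
```

```bash
sed -i 's/print(n,len(q),np.percentile/if len(q)>5: print(n,len(q),np.percentile/' look.py; python3 look.py 2
```

```text
tops 0 
top 834 [[-136.5, -37.3, 9.1], [-71.0, -5.7, 99.9], [-11.4, 27.6, 139.3]]
 tops 230 [[-138.3, -24.1, 128.2], [-76.1, -6.0, 131.5], [-9.5, 12.1, 141.3]]
8.525
```

View pics/l2.png

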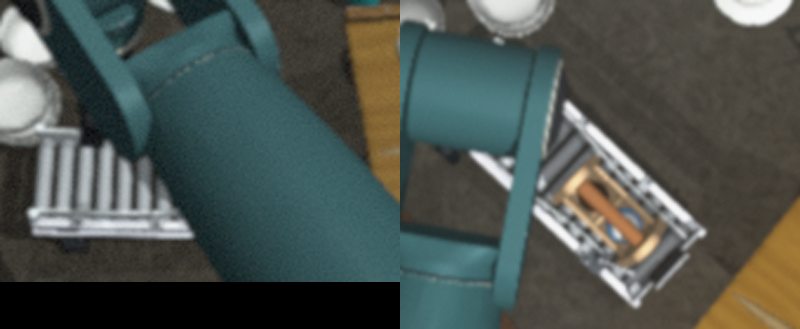

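In the top view the carrier rests at the catch with the bottle and jar in it. It spans s −138.5 to −9.5, so its centre is about 31 mm short of home, as expected. To push, I'll shut the fingers and lean the tool 30° so only the fingertips meet the uphill board about 62 mm up.

```bash
python3 - <<'E'
from h import *
s=get_state(); p0=s["tool_pos"]; r0=Ro.from_rotvec(s["orientation"])
f,ez=tool(46.7,-23)
P=lambda S,n:F(S,-4,n)+173*ez
for S,n in((35,190),(35,130),(35,62)): print(P(S,n).round(),rel(p0,r0,P(S,n),f))
print(rel(P(35,62),f,P(4,62),f),rel(P(35,62),f,P(-30,62),f))
E
```

```text
[594. -53. 424.] (array([ 0.36, -1.69,  3.16]), array([-30.,   0.,  -0.]))
[599. -47. 365.] (array([ 0.36, -1.69,  9.16]), array([-30.,   0.,  -0.]))
[604. -41. 297.] (array([ 0.36, -1.68, 15.96]), array([-30.,   0.,  -0.]))
(array([0.  , 2.68, 1.55]), array([0., 0., 0.])) (array([-0.  ,  5.63,  3.25]), array([0., 0., 0.]))
```

Request:
play_rows(
  gripper=0,
  moves=[
    {"tx": 0.1,"ty": -0.5,"tz": 0.5,"ax": -8,"ay": 0,"az": 0},
    {"tx": 0.2,"ty": -0.9,"tz": 1,"ax": -16,"ay": 0,"az": 0},
    {"tx": 0.3,"ty": -1.3,"tz": 2,"ax": -24,"ay": 0,"az": 0},
    {"tx": 0.4,"ty": -1.7,"tz": 3.2,"ax": -30,"ay": 0,"az": 0},
    {"tx": 0.4,"ty": -1.7,"tz": 6,"ax": -30,"ay": 0,"az": 0},
    {"tx": 0.4,"ty": -1.7,"tz": 9.2,"ax": -30,"ay": 0,"az": 0},
    {"tx": 0.4,"ty": -1.7,"tz": 12.5,"ax": -30,"ay": 0,"az": 0},
    {"tx": 0.4,"ty": -1.7,"tz": 15,"ax": -30,"ay": 0,"az": 0},
    {"tx": 0.4,"ty": -1.7,"tz": 16,"ax": -30,"ay": 0,"az": 0},
    {"tx": 0.4,"ty": -1.7,"tz": 16,"ax": -30,"ay": 0,"az": 0},
    {"tx": 0.4,"ty": -1.7,"tz": 16,"ax": -30,"ay": 0,"az": 0},
  ],
)

```text
clock: 9.9
tool_pos: [605.0, -41.4, 298.0]
orientation: [2.567, -1.02, -0.205]
contact_force: [-0.6, -0.0, 0.4]
gripper_width: -0.001
```

```bash
python3 look.py 3; python3 -c "
from h import *
s=get_state(); f,ez=tool(46.7,-23); print(s['tool_pos']-173*ez-F(35,-4,62))"
```

```text
scene 375 [[-136.4, -20.5, 61.7], [-114.4, 2.6, 125.8], [-39.4, 30.4, 137.5]]
 tops 117 [[-136.6, -20.6, 128.0], [-111.2, -2.9, 129.8], [-39.4, 12.4, 139.6]]
top 828 [[-136.4, -37.2, 8.8], [-71.4, -5.3, 101.2], [-11.4, 27.8, 139.5]]
 tops 214 [[-138.3, -23.9, 128.1], [-79.3, -5.9, 131.8], [-9.5, 12.0, 141.5]]
10.0
[ 0.49695996 -0.17938234  0.77658574]
```

View pics/l3.png

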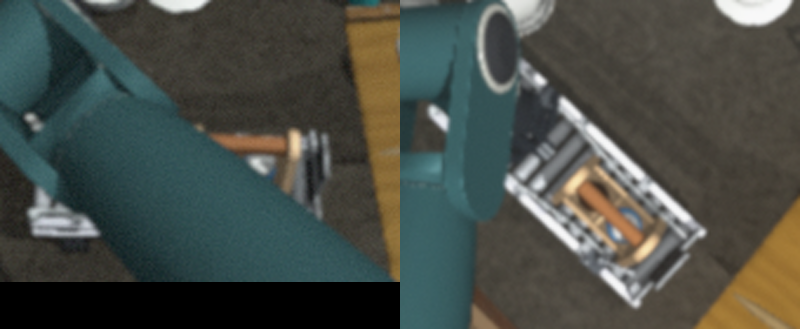

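The carrier hasn't moved. The shut fingertips are uphill of it, at about (545,150) in the crop. Next is a slow approach.

Request:
play_rows(
  gripper=0,
  moves=[
    {"tx": 0,"ty": 0.9,"tz": 0.5,"ax": 0,"ay": 0,"az": 0},
    {"tx": 0,"ty": 1.7,"tz": 1,"ax": 0,"ay": 0,"az": 0},
    {"tx": 0,"ty": 2.4,"tz": 1.4,"ax": 0,"ay": 0,"az": 0},
    {"tx": 0,"ty": 2.8,"tz": 1.6,"ax": 0,"ay": 0,"az": 0},
    {"tx": 0,"ty": 3.2,"tz": 1.85,"ax": 0,"ay": 0,"az": 0},
    {"tx": 0,"ty": 3.5,"tz": 2.0,"ax": 0,"ay": 0,"az": 0},
    {"tx": 0,"ty": 3.7,"tz": 2.15,"ax": 0,"ay": 0,"az": 0},
    {"tx": 0,"ty": 3.9,"tz": 2.25,"ax": 0,"ay": 0,"az": 0},
  ],
)

```text
clock: 11.0
tool_pos: [574.3, -73.8, 291.4]
orientation: [2.567, -1.019, -0.206]
contact_force: [4.7, 2.5, 0.6]
gripper_width: -0.001
```

Request:
play_rows(
  gripper=0,
  moves=[
    {"tx": 0,"ty": 0.17,"tz": 0.1,"ax": 0,"ay": 0,"az": 0},
    {"tx": 0,"ty": 0.35,"tz": 0.2,"ax": 0,"ay": 0,"az": 0},
    {"tx": 0,"ty": 0.52,"tz": 0.3,"ax": 0,"ay": 0,"az": 0},
    {"tx": 0,"ty": 0.7,"tz": 0.4,"ax": 0,"ay": 0,"az": 0},
    {"tx": 0,"ty": 0.87,"tz": 0.5,"ax": 0,"ay": 0,"az": 0},
    {"tx": 0,"ty": 0.87,"tz": 0.5,"ax": 0,"ay": 0,"az": 0},
  ],
)

```text
clock: 11.75
tool_pos: [567.1, -81.2, 289.9]
orientation: [2.566, -1.019, -0.208]
contact_force: [0.9, 1.8, 1.1]
gripper_width: -0.002
```

```bash
python3 look.py 4
```

```text
scene 304 [[-176.2, -25.3, 28.1], [-143.9, 0.3, 125.0], [-82.7, 24.5, 136.8]]
 tops 82 [[-156.6, -19.5, 128.1], [-145.1, -2.5, 131.7], [-81.0, 12.0, 139.0]]
top 848 [[-172.6, -37.9, 8.8], [-90.3, -5.8, 95.7], [-27.8, 26.0, 138.4]]
 tops 211 [[-156.6, -25.5, 128.1], [-88.6, -6.8, 131.7], [-27.7, 10.4, 141.8]]
11.85
```

Request:
play_rows(
  gripper=0,
  moves=[
    {"tx": 0,"ty": 0.17,"tz": 0.1,"ax": 0,"ay": 0,"az": 0},
    {"tx": 0,"ty": 0.35,"tz": 0.2,"ax": 0,"ay": 0,"az": 0},
    {"tx": 0,"ty": 0.52,"tz": 0.3,"ax": 0,"ay": 0,"az": 0},
    {"tx": 0,"ty": 0.7,"tz": 0.4,"ax": 0,"ay": 0,"az": 0},
    {"tx": 0,"ty": 0.87,"tz": 0.5,"ax": 0,"ay": 0,"az": 0},
    {"tx": 0,"ty": 0.87,"tz": 0.5,"ax": 0,"ay": 0,"az": 0},
  ],
)

```text
clock: 12.6
tool_pos: [560.2, -88.6, 288.6]
orientation: [2.566, -1.019, -0.208]
contact_force: [1.3, 0.0, -0.4]
gripper_width: -0.0
```

Request:
play_rows(
  gripper=0,
  moves=[
    {"tx": 0,"ty": 0.1,"tz": 0.06,"ax": 0,"ay": 0,"az": 0},
    {"tx": 0,"ty": 0.2,"tz": 0.12,"ax": 0,"ay": 0,"az": 0},
    {"tx": 0,"ty": 0.26,"tz": 0.15,"ax": 0,"ay": 0,"az": 0},
    {"tx": 0,"ty": 0.26,"tz": 0.15,"ax": 0,"ay": 0,"az": 0},
  ],
)

```text
clock: 13.1
tool_pos: [558.4, -90.6, 288.4]
orientation: [2.567, -1.019, -0.208]
contact_force: [-0.1, -0.1, 0.2]
gripper_width: -0.002
```

```bash
python3 look.py 5
```

```text
scene 315 [[-171.3, -21.2, 68.9], [-155.9, 0.8, 125.5], [-90.8, 25.9, 137.5]]
 tops 86 [[-171.5, -21.4, 128.1], [-161.7, -2.9, 131.1], [-88.3, 11.7, 140.0]]
top 825 [[-170.0, -38.4, 9.6], [-104.7, -6.3, 102.6], [-43.5, 27.6, 138.6]]
 tops 220 [[-170.7, -25.5, 128.1], [-105.7, -7.3, 131.3], [-43.5, 10.3, 140.5]]
13.2
```

The front board reads s≈−171, at the stop, with almost no force. I'll nudge further until the stop pushes back, to be sure the catch snaps in.

Request:
play_rows(
  gripper=0,
  moves=[
    {"tx": 0,"ty": 0.1,"tz": 0.06,"ax": 0,"ay": 0,"az": 0},
    {"tx": 0,"ty": 0.2,"tz": 0.12,"ax": 0,"ay": 0,"az": 0},
    {"tx": 0,"ty": 0.2,"tz": 0.12,"ax": 0,"ay": 0,"az": 0},
  ],
)

```text
clock: 13.58
tool_pos: [556.8, -92.3, 288.1]
orientation: [2.567, -1.019, -0.208]
contact_force: [0.2, 0.3, 0.0]
gripper_width: -0.003
```

Request:
play_rows(
  gripper=0,
  moves=[
    {"tx": 0,"ty": 0.1,"tz": 0.06,"ax": 0,"ay": 0,"az": 0},
    {"tx": 0,"ty": 0.17,"tz": 0.1,"ax": 0,"ay": 0,"az": 0},
    {"tx": 0,"ty": 0.17,"tz": 0.1,"ax": 0,"ay": 0,"az": 0},
  ],
)

```text
clock: 13.95
tool_pos: [556.0, -93.2, 288.3]
orientation: [2.569, -1.019, -0.205]
contact_force: [8.3, 5.6, -0.4]
gripper_width: 0.003
```

10 N of resistance, so it's firmly on the stop. I'll back off and check it from a clear view.

Request:
play_rows(
  gripper=0,
  moves=[
    {"tx": 0,"ty": -0.4,"tz": -0.2,"ax": 0,"ay": 0,"az": 0},
    {"tx": 0,"ty": -1.5,"tz": -0.9,"ax": 0,"ay": 0,"az": 0},
    {"tx": 0,"ty": -3.5,"tz": -2,"ax": 0,"ay": 0,"az": 0},
    {"tx": 0,"ty": -5.2,"tz": -3.5,"ax": 0,"ay": 0,"az": 0},
    {"tx": 0,"ty": -5.8,"tz": -7,"ax": 0,"ay": 0,"az": 0},
    {"tx": 0,"ty": -6,"tz": -12,"ax": 0,"ay": 0,"az": 0},
    {"tx": 0,"ty": -6,"tz": -16,"ax": 0,"ay": 0,"az": 0},
    {"tx": -3,"ty": -6,"tz": -18,"ax": 0,"ay": 0,"az": 0},
    {"tx": -8,"ty": -6,"tz": -18,"ax": 0,"ay": 0,"az": 0},
    {"tx": -14,"ty": -6,"tz": -18,"ax": 0,"ay": 0,"az": 0},
    {"tx": -18,"ty": -6,"tz": -18,"ax": 0,"ay": 0,"az": 0},
    {"tx": -18,"ty": -6,"tz": -18,"ax": 0,"ay": 0,"az": 0},
    {"tx": -18,"ty": -6,"tz": -18,"ax": 0,"ay": 0,"az": 0},
  ],
)

```text
clock: 15.58
tool_pos: [511.2, 121.7, 430.4]
orientation: [2.567, -1.018, -0.207]
contact_force: [-0.0, -0.2, -1.0]
gripper_width: 0.001
```

```bash
python3 look.py 6; python3 -c "
import cv2
a=cv2.imread('pics/top6.png')[195:280,285:370]; b=cv2.imread('pics/scene6.png')[170:260,290:400]
cv2.imwrite('pics/f6.png',cv2.hconcat([cv2.resize(a,(400,400),interpolation=cv2.INTER_CUBIC),cv2.resize(b,(400,400),interpolation=cv2.INTER_CUBIC)]))"
```

```text
scene 1080 [[-170.2, -20.7, 13.8], [-98.7, 7.6, 79.1], [-42.2, 35.6, 137.2]]
 tops 159 [[-171.0, -20.8, 128.1], [-102.6, -2.2, 131.6], [-42.2, 14.6, 139.8]]
top 823 [[-169.9, -38.4, 9.5], [-104.2, -6.7, 100.7], [-43.5, 26.4, 138.9]]
 tops 215 [[-170.9, -23.7, 128.0], [-110.7, -7.4, 131.4], [-43.5, 10.4, 141.6]]
15.675
```

View pics/f6.png

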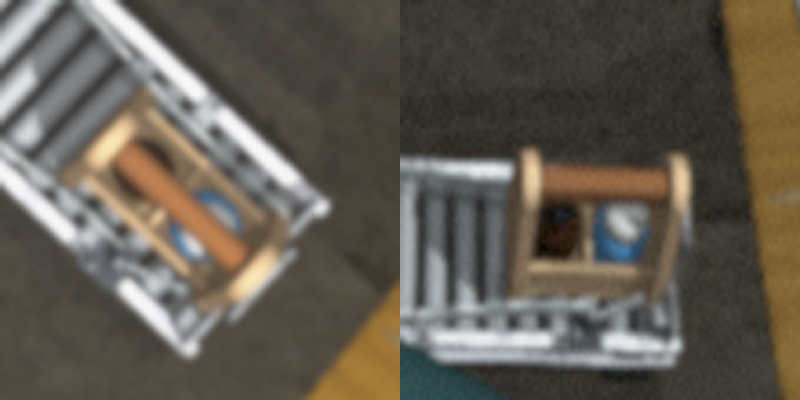

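The carrier is home, with front at −171 and rear at −43.5. The bottle and jar are standing, and a lever shows slanting in behind the front board at about (640,300). I'll compare the lever's geometry with its initial sprung-in state.

```bash
python3 - <<'E'
from h import *
B=np.c_[F(1,0,0)-F(0,0,0),F(0,1,0)-F(0,0,0),F(0,0,1)-F(0,0,0)]
for t in "06":
    L=(cloud("scene",np.load("scene0.npy"))-F(0,0,0))@B if t=="0" else np.load("Lscene6.npy")
    im=cv2.imread(f"pics/scene{t}.png"); sat=cv2.cvtColor(im,cv2.COLOR_BGR2HSV)[...,1]
    m=(L[...,2]>10)&(L[...,2]<32)&(L[...,1]>18)&(L[...,1]<46)&(L[...,0]>-175)&(L[...,0]<-90)&(sat<50)
    q=L[m]; print(t,len(q))
    for s in range(-170,-95,8):
        k=q[abs(q[:,0]-s)<4]
        if len(k): print(s,len(k),"ymin %.0f med %.0f n %.0f"%(k[:,1].min(),np.median(k[:,1]),np.median(k[:,2])))
E
```

```text
0 45
-170 7 ymin 21 med 43 n 25
-162 3 ymin 42 med 44 n 14
-154 5 ymin 33 med 35 n 23
-146 6 ymin 35 med 39 n 23
-138 5 ymin 40 med 41 n 24
-130 4 ymin 44 med 44 n 26
-106 4 ymin 42 med 43 n 21
-98 8 ymin 42 med 43 n 17
6 50
-170 6 ymin 35 med 42 n 23
-162 6 ymin 29 med 36 n 16
-154 7 ymin 27 med 32 n 21
-146 6 ymin 36 med 39 n 23
-138 5 ymin 39 med 41 n 21
-130 4 ymin 43 med 45 n 25
-106 5 ymin 41 med 43 n 18
-98 7 ymin 42 med 43 n 20
```

The lever lies on the same line as in its initial sprung-in state: y≈44 at s −130, running to about 33 at its tip near s −156. The front board's inner face is at about −159, downhill of that tip, so the catch has snapped in. I'll hand the job in.

```bash
python3 -c "
from station import *
s=get_state(); print(s['clock'],s['contact_force']); print(close_job())"
```

```text
15.675 [ 0.08781823  0.12763646 -0.58666111]
the job is handed in; nothing more can be done
None
```

The carrier is home against the stop with the catch snapped in behind its front end board. I handed the job in at 15.7 s, with the robot clear of everything.

**What I did:** I lifted the carrier by its handle and set it on the upper end of the feed, tilted to the slope. After I let go, it rolled by itself to the catch, about 31 mm short of home. I then pushed low on the uphill end board with the shut fingertips. Force readings were about 5 N as it met the catch, near zero once past it, then about 10 N on the stop.

**Last checks:**
- **Position:** the front board's outer face was 171 mm down the slope from the feed's middle, against an expected 170. It stayed there after I backed off.
- **Catch:** the lever lay on the same line as its sprung-in start position. Its tip was just uphill of the front board's inner face, by only about 2–3 mm, which is close to the measuring accuracy. I didn't test it by pulling the carrier back.
- **Contents:** the bottle and jar were both standing in the carrier.
- **Other ware:** I felt no unexpected contact on the way, but I didn't re-measure the bystanders' positions.
- **Disagreement:** the carrier sat about 5 mm to one side of my estimated feed centre line, so that estimate was probably slightly off. It did not matter for the result.

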